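# Oil and stir a bowl of wooden beads

## Task

Give the wooden beads in the steel bowl a dose of oil: press the head of the pump bottle that stands over the bowl all the way down and let it spring back up, and only then take the wooden stirring stick out of its slotted rack. With the stick's foot down near the bottom of the bowl, stir the beads in wide circles clockwise as seen from above, a couple of full turns, spilling none and not pressing the pump again; then hang the stick back in the rack's slot, resting on its collar, let go and leave the refill bottle, mug, jar and tape roll where they are.

Things in the scene. Friction and masses are not known exactly. Their poses are not given: they have to be found in the camera images.
- stand: Fixed plywood board 250 x 165 x 12 mm, any yaw, carrying a grey oil bottle with pump and a steel bowl. Origin on the table under the board (x = -121 to 129 mm), z up. Bottle 66 mm across with its axis at x = -75 mm, y = 0; bowl centred at x = 45 mm, y = 0.
- pump_top (a point): Centre of the flat top of the black pump head, 172 mm above the table when up; moves with the head, which is 42 mm across and 16 mm high. Its spout (10 mm thick, centred 8 mm below the top, drooping to 21 mm below it at the end) reaches 63 mm from the bottle's axis along the stand's +x, ending just inside the bowl's rim.
- pump (a joint): Travel of the sprung pump head in m: 0 up, 0.014 fully down. It takes 4 N to start and 12 N fully down, and springs back when let go.
- bowl_floor (a point): Centre of the bowl's inner floor, 18 mm above the table; axes as the stand's (x away from the bottle, z up). The bowl is fixed: a flat floor about 48 mm in radius, then a straight slope of about 50 degrees up to the rim, 36 mm above this point (54 mm above the table), 160 mm across inside; wall 4 mm.
- rack: Fixed wooden rack, any yaw; origin on the table under its middle, z up. Base board 130 x 110 x 12 mm; back post x = 41 to 63 mm, 60 mm wide, 177 mm high; on top two level prongs (each 20 mm wide in y, z = 165 to 177 mm, x = -40 to 41 mm) with a 20 mm wide slot between them along x, open at the front (-x). The prongs' front ends (x = -40 to -34 mm) have lips 7 mm high.
- rack_seat (a point): Middle of the slot at the level of the prongs' upper faces, 177 mm above the table; axes as the rack's. The stirrer's collar hangs here, anywhere from x = -14 to +21 mm.
- stirrer: Loose wooden stirring stick, 206 mm long, 90 g, hanging upright in the rack's slot. Origin: centre of its lower end, 42 mm above the table; z up. Round foot 22 mm across to z = 50 mm, shaft 12 mm thick to 135, round collar 40 mm across to 141, square handle 22 x 22 mm (faces along x, y) to 206. The foot is wider than the slot: lift its collar over the lips to draw it out.
- stirrer_collar (a point): Centre of the underside of the stirrer's collar; rests at the rack_seat level.
- stirrer_grip (a point): Point on the stirrer's axis inside the square handle, 40 mm above the collar's upper face and 25 mm below the handle's top: a good place to grip, from above.
- refill: Bystander: plain grey bottle with a black screw cap and no pump, 62 mm across, 155 mm high, beside the stand. Origin centre of underside.
- mug: Bystander: white mug, 76 mm across plus handle, 90 mm high, on the other side of the stand. Origin centre of underside.
- jar: Bystander: glass jar with a lid, 68 mm across, 95 mm high, beside the rack. Origin centre of underside.
- tape: Bystander: roll of parcel tape lying flat, 100 mm across, 48 mm high, beyond the work. Origin centre of underside.
- bead0: One of six like dark lacquered wooden beads, balls 26 mm across, 11 g, lying loose in the bowl. Origin at its centre.
- bead1: One of six like dark lacquered wooden beads, balls 26 mm across, 11 g, lying loose in the bowl. Origin at its centre.
- bead2: One of six like dark lacquered wooden beads, balls 26 mm across, 11 g, lying loose in the bowl. Origin at its centre.
- bead3: One of six like dark lacquered wooden beads, balls 26 mm across, 11 g, lying loose in the bowl. Origin at its centre.
- bead4: One of six like dark lacquered wooden beads, balls 26 mm across, 11 g, lying loose in the bowl. Origin at its centre.
- bead5: One of six like dark lacquered wooden beads, balls 26 mm across, 11 g, lying loose in the bowl. Origin at its centre.

How it is judged:
By the outcome, as a careful person would: the job done as asked, in the order asked, and still so for the second after the job is handed in, with the robot touching nothing.
It also fails if it takes over 72 s, if anything falls off the work surface, if the arm or the gripper's body presses on something with over 40 N, if the wrist force passes 120 N, or if a joint passes its speed limit or range.

## Robot

A 6-joint arm with a two-finger parallel gripper is mounted at the origin on the work surface. World frame = base frame: x ahead of the robot, y to its left, z up, the work surface at z = 0. Lengths are in mm, angles in rad, forces in N, time in s.
With the tool pointing down it reaches from about 275 to 825 mm from the base axis. Payload 4.9 kg.
Tool frame: the origin (TCP) lies at the very end of the fingers, on their centre line; the grasp point (between the pads) lies 19 mm behind it; z points along the fingers, y is the line along which they close (so a half turn about z gives the same grasp; the last joint's range is limited). The gripper opens to 85 mm and grips with 20 to 120 N. Pads are 22 mm wide; open, the fingers measure 114 mm over their backs; the gripper's body (76 mm by 85 mm) begins 54 mm behind the grasp point. The pads swing forward as they close: fully open they stand 13 mm farther back than shut.
Start: joints at [-0.134, 0.326, -0.193, 1.052, 0, 1.437], TCP at [550.017, 0.009, 203.981] pointing down, gripper open.
Joint ranges: [-2.65, 2.65], [-0.97, 1.79], [-1.3, 1.35], [-1.93, 2.1], [-1.47, 1.37], [-3.14, 3.14]. Speed limits (rad/s): [2.57, 2.57, 3.14, 3.14, 3.14, 3.14].

## Interface

Orientations are given as [roll, pitch, yaw] about the fixed x, y, z axes, in that order (R = Rz(yaw) Ry(pitch) Rx(roll)).
In Python, from bench import bot, solve_ik, imaging gives the robot as it stands. Calls block until the motion is done:
- bot.move_ptp(position, orientation): joint-space move of the TCP to a pose.
- bot.movel(position, rot=None, max_speed=150, threshold=None): straight line of the TCP; rot=None keeps the orientation; max_speed is the mean speed in mm/s. With threshold (N) it stops when the force on the tool has changed by that much, and returns True; else False.
- bot.move_j(angles): joint-space move.
- bot.grip(opening, effort=None): opening from 0.0 (shut) to 1.0 (fully open); effort is the grip in N (None keeps the last); returns when the fingers have stopped.
- bot.dwell(seconds).
- solve_ik(position, orientation): joint angles nearest the present ones, or None.
- bot.get_state(): the state.
- imaging.capture(name): name is "scene" or "side" or "wrist"; returns the picture (384x512x3 uint8, blue, green, red); there is no depth.
- imaging.camera_model(name): a dict with "K" (3x3 intrinsics, pixels), "position" and "rotation" of the camera in the world. Camera axes: x right, y up, looking along -z (the intrinsics and any distortion apply to the point x, -y, -z); pixel columns grow to the right and rows downward; lengths in mm; the calibration is good to about 2 mm. A picture is of the moment at which its call begins: read the wrist's pose just before it. camera_model takes no time and is no camera call; for the wrist camera it gives the pose at the moment of the call.
A pose or a line that the arm cannot do raises bot.IKError and nothing moves.
- bot.sign_off(): hands the job in; it is judged then, once.
The state is a dict: "t": time; "qpos": joint angles; "joint_velocities": joint speeds; "effort": joint torques, N m; "tcp_pos": TCP position; "orientation": TCP orientation; "contact_force": force on the tool from outside, world axes, zero at the start; "wrist_torque": the same for the moment, N m; "opening": opening from 0.0 (shut) to 1.0 (fully open); "gripper_force": force on a finger pad.
Only numpy, scipy, OpenCV 4.12 (cv2) and the standard library are available. Lean on these libraries where they do the work, as an engineer would, in place of code of your own. Each camera call takes 0.05 s, during which the arm holds its last target. There are 200 camera calls.

## Working session

There is one attempt and no reset: what is moved stays moved. The work goes in short steps, each a Python script; the robot and the scene stay as the last script left them, time stands still between calls to the robot, and variables do not carry over. Pictures are saved under pics/ and viewed, at most 10 in all, crops included, and the job is handed in when it is done.

```bash
mkdir -p pics; ls; python3 - <<'E'
from bench import bot, solve_ik, imaging
import cv2, numpy as np
for n in ("scene","side"):
    im=imaging.capture(n); cv2.imwrite(f"pics/{n}0.png",im)
    m=imaging.camera_model(n); print(n,{k:np.round(v,3).tolist() if not isinstance(v,str) else v for k,v in m.items()})
s=bot.get_state(); print(s)
E
```

```text
pics
scene {'K': [[365.549, 0.0, 256.092], [0.0, 365.549, 188.116], [0.0, 0.0, 1.0]], 'position': [1002.056, -614.013, 711.639], 'rotation': [0.912, -0.011, 0.612]}
side {'K': [[427.563, 0.0, 251.152], [0.0, 427.563, 189.352], [0.0, 0.0, 1.0]], 'position': [21.483, 678.611, 651.384], 'rotation': [1.053, 0.004, -2.469]}
{'t': 0.1, 'qpos': array([-1.34221256e-01,  3.26874406e-01, -1.93462280e-01,  1.05200633e+00,
        1.36113244e-05,  1.43657105e+00]), 'joint_velocities': array([-0.00015769, -0.0021238 ,  0.00168397, -0.00035242,  0.00025706,
        0.00113345]), 'effort': array([-1.63831678e-04, -4.44239044e+01,  2.63037515e+01,  7.96647771e-03,
       -2.12530945e-04,  1.93304103e-06]), 'tcp_pos': array([5.49446919e+02, 7.89904889e-02, 2.03285845e+02]), 'orientation': array([-3.14006170e+00, -2.20470118e-04,  1.57080017e+00]), 'contact_force': array([-0.24854544,  0.16763613,  0.21274664]), 'wrist_torque': array([-0.0667565 , -0.07644367,  0.03762584]), 'gripper_force': 0.0, 'opening': 0.9989114342756259}
```

View pics/scene0.png

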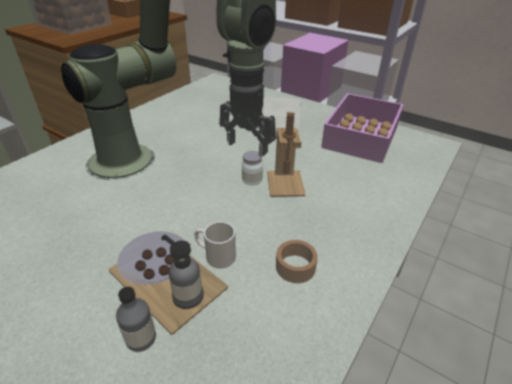

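View pics/side0.png

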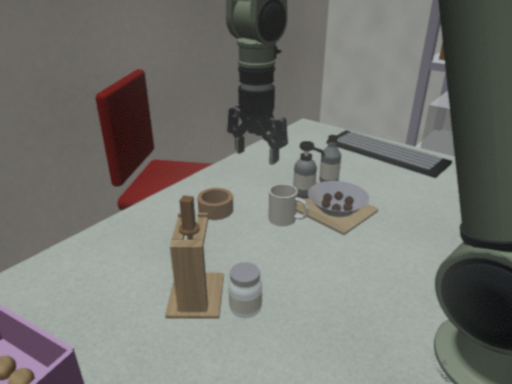

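Scene view: bowl at about (153,258), pump head at (181,249), stand board around (168,280), stirrer top at (290,115), rack base at (286,184). Side view: stirrer top at (187,200), rack base at (195,300), pump at (333,143), bowl at (338,198). Next I'll work out rough positions.

```bash
cat > h.py <<'E'
from bench import bot, solve_ik, imaging
import cv2, numpy as np
from scipy.spatial.transform import Rotation as R
def cam(n):
    m=imaging.camera_model(n); r=np.array(m["rotation"],float)
    return dict(K=np.array(m["K"]),p=np.array(m["position"],float),R=r if r.shape==(3,3) else R.from_euler("xyz",r).as_matrix(),m=m)
def ray(c,uv):
    d=np.linalg.inv(c["K"])@[uv[0],uv[1],1]; return c["R"]@(d*[1,-1,-1])
def onz(c,uv,z):
    d=ray(c,uv); return c["p"]+d*(z-c["p"][2])/d[2]
def proj(c,P):
    q=(np.atleast_2d(P)-c["p"])@c["R"]*[1,-1,-1]; q=q@c["K"].T; return q[:,:2]/q[:,2:]
def tri(c1,u1,c2,u2):
    a,b=[ray(c,u)/np.linalg.norm(ray(c,u)) for c,u in((c1,u1),(c2,u2))]
    A=np.c_[a,-b]; t=np.linalg.lstsq(A,c2["p"]-c1["p"],rcond=None)[0]
    p,q=c1["p"]+t[0]*a,c2["p"]+t[1]*b; return (p+q)/2,np.linalg.norm(p-q)
E
python3 - <<'E'
from h import *
s,d=cam("scene"),cam("side"); np.set_printoptions(precision=1,suppress=True)
print("tcp",proj(s,[549.5,0,203]),proj(d,[549.5,0,203]), s["m"].keys())
print("stick",tri(s,(290,115),d,(187,200)))
print("pump",tri(s,(181,246),d,(333,138)))
print("bowl",tri(s,(154,257),d,(338,196)))
print("rackbase",[onz(s,u,12) for u in((286,184),)], onz(d,(196,296),12))
for n,u in dict(mug=(222,258),refill=(138,340),jar=(253,180),tape=(297,268)).items(): print(n,onz(s,u,10))
c=cam("wrist"); print(c["p"],c["R"],c["K"])
for n,x in (("scene",(100,220,150,130)),("scene",(225,95,110,110)),("side",(150,180,130,145))):
    im=imaging.capture(n); a,b,w,h=x; cv2.imwrite(f"pics/c{a}.png",cv2.resize(im[b:b+h,a:a+w],None,fx=4,fy=4,interpolation=cv2.INTER_CUBIC))
ims=[cv2.imread(f"pics/c{a}.png") for a in (225,150)]; H=580
cv2.imwrite("pics/rack2.png",np.hstack([cv2.resize(i,(390,H)) for i in ims]))
E
```

```text
tcp [[246.7 162.3]] [[256.2 173.5]] dict_keys(['K', 'position', 'rotation'])
stick (array([540.3, 221.2, 241.4]), np.float64(0.00597041611451974))
pump (array([ 559.8, -299.6,  178.2]), np.float64(75.7882381333982))
bowl (array([ 471.4, -268.5,   47.4]), np.float64(0.8932034213072213))
rackbase [array([553.8, 204.1,  12. ])] [531.9 228.   12. ]
mug [ 582.8 -152.1   10. ]
refill [ 582.7 -420.9   10. ]
jar [454.8 162.2  10. ]
tape [752.4 -70.2  10. ]
[548.7  83.4 373.6] [[ 1.  -0.   0. ]
 [ 0.   0.9  0.3]
 [-0.  -0.3  0.9]] [[318.    0.  258.5]
 [  0.  318.  190.5]
 [  0.    0.    1. ]]
```

View pics/rack2.png

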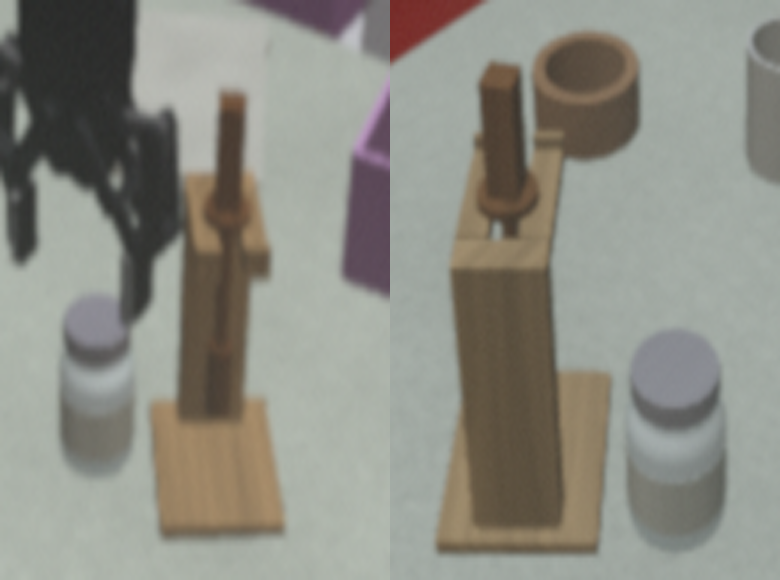

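The left crop (scene) shows the rack's open front facing the scene camera. The right crop (side) shows the post's back facing the side camera, with the collar resting mid-slot. My earlier pump match in the side view was actually the refill; the real pump is at about (306,145). Next come wrist views from above.

```bash
python3 - <<'E'
from h import *
import pickle
out={}
o=[np.pi,0,np.pi/2]
for n,p in dict(stand=(500,-290,330),rack=(545,165,340)).items():
    bot.move_ptp(p,o); bot.dwell(.3); c=cam("wrist"); im=imaging.capture("wrist"); out[n]=(c,im); cv2.imwrite(f"pics/w_{n}.png",im)
pickle.dump(out,open("w.pkl","wb")); print(bot.get_state()["t"])
E
```

```text
3.8417
```

View pics/w_stand.png

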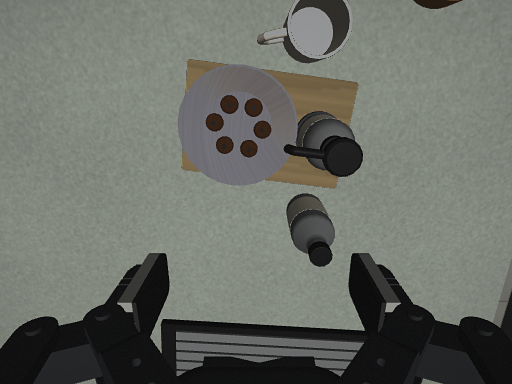

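View pics/w_rack.png

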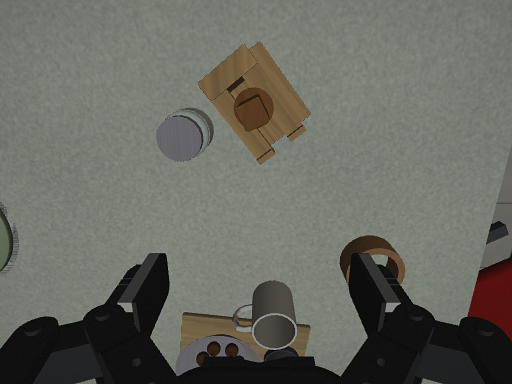

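Stand view: pump head at about (343,157), bowl centre at about (238,125), beads in a ring around (239,126), board corners at (189,60), (357,82), (337,187) and (182,168). Rack view: handle top at about (254,111), post at top left (220,72), and prong tips at (264,156) and (297,131). I'll zoom in on the rack for its edges and fit the circles.

```bash
python3 - <<'E'
from h import *
import pickle
np.set_printoptions(precision=1,suppress=True)
o=pickle.load(open("w.pkl","rb"))
c,im=o["stand"]; print(c["p"])
g=im.max(2)
def blobs(m,name,z,amin):
    for k in cv2.findContours(m.astype(np.uint8)*255,cv2.RETR_EXTERNAL,cv2.CHAIN_APPROX_NONE)[0]:
        if cv2.contourArea(k)>amin:
            (u,v),r=cv2.minEnclosingCircle(k); print(name,u,v,r,onz(c,(u,v),z),cv2.contourArea(k))
m=(g<48); m[240:]=0; m=cv2.morphologyEx(m.astype(np.uint8),cv2.MORPH_OPEN,cv2.getStructuringElement(2,(17,17)))
blobs(m,"head",172,100)
b,gg,r=[im[...,i].astype(int) for i in range(3)]
bw=(b>gg+2)&(g>90); bw[200:]=0; bw[:50]=0; bw[:,320:]=0
for k in cv2.findContours(bw.astype(np.uint8)*255,0,1)[0]:
    if cv2.contourArea(k)>3000:
        # rim: fit circle in world on z=54
        P=np.array([onz(c,q,54)[:2] for q in cv2.convexHull(k)[:,0]]); A=np.c_[2*P,np.ones(len(P))]
        for _ in range(4):
            s=np.linalg.lstsq(A,(P**2).sum(1),rcond=None)[0]; rad=np.sqrt(s[2]+s[:2]@s[:2]); e=np.hypot(*(P-s[:2]).T)-rad; w=abs(e)<2.5*np.median(abs(e))+.3; P,A=P[w],A[w]
        print("bowl",s[:2],rad,len(P),abs(e).max(), cv2.boundingRect(k))
for u in((189,60),(357,82),(337,187),(182,168)): print("board",onz(c,u,12))
for u in((229,104),(253,107),(215,122),(262,130),(225,145),(249,148)): print("bead",onz(c,u,31))
im=o["rack"][1]; cv2.imwrite("pics/rz.png",cv2.resize(im[35:175,185:325],(588,588),interpolation=cv2.INTER_CUBIC)*1)
E
```

```text
[ 499.3 -205.8  500. ]
head 340.33416748046875 154.2733917236328 22.063125610351562 [ 585.1 -278.2  172. ] 1304.0
head 433.5 1.0 11.543496131896973 [ 657.4 -136.9  172. ] 151.0
bowl [ 469.7 -267.4] 82.70222788887781 51 0.4691473963421089 (178, 64, 120, 121)
board [ 400.2 -177.4   12. ]
board [ 642.1 -206.6   12. ]
board [ 626.2 -367.3   12. ]
board [ 378.1 -336.1   12. ]
bead [ 457.1 -236.6   31. ]
bead [ 491.3 -240.7   31. ]
bead [ 436.  -261.9   31. ]
bead [ 504.3 -273.3   31. ]
bead [ 449.4 -295.6   31. ]
bead [ 485.1 -300.    31. ]
```

View pics/rz.png

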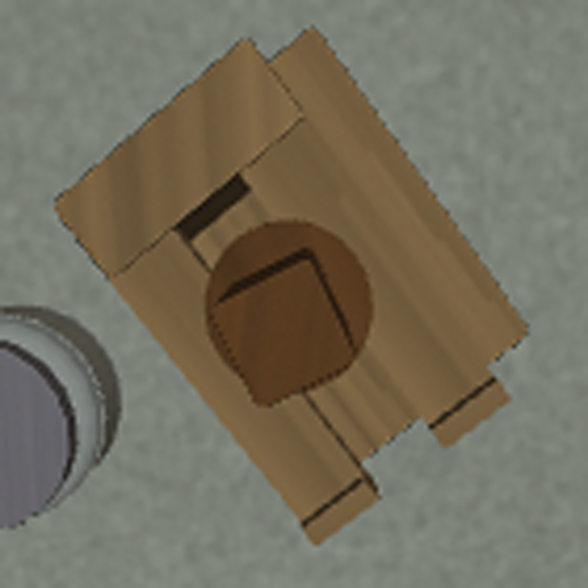

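The zoomed crop gives the rack corners: post (55,203), (247,38), (303,115), (112,277); outer lip tips (317,545) and (510,398). The handle top corners are about (220,302), (310,258), (354,362), (265,407), so the handle is turned relative to the rack.

```bash
python3 - <<'E'
from h import *
import pickle
np.set_printoptions(precision=1,suppress=True)
o=pickle.load(open("w.pkl","rb")); c,im=o["rack"]; print(c["p"])
f=lambda u,z: onz(c,(u[0]/4.2+185-.4,u[1]/4.2+35-.4),z)[:2]
P=np.array([f(u,177) for u in((55,203),(247,38),(303,115),(112,277))]); print("post",P)
L=np.array([f(u,184) for u in((317,545),(510,398))]);print("lips",L)
ang=lambda d:np.degrees(np.arctan2(d[1],d[0]))
mb=(P[0]+P[1])/2; mf=(P[2]+P[3])/2; ml=L.mean(0)
print("x axis",ang(mb-ml),ang(mf-ml),"y axis",ang(P[1]-P[0]),ang(P[2]-P[3]),"lipy",ang(L[1]-L[0]),np.linalg.norm(mb-ml),np.linalg.norm(L[1]-L[0]))
H=np.array([f(u,248) for u in((220,302),(310,258),(354,362),(265,407))]); print("handle",H,H.mean(0),[ang(H[(i+1)%4]-H[i]) for i in range(4)],[np.linalg.norm(H[(i+1)%4]-H[i]) for i in range(4)])
C=f((289,304),183); print("collar c",C)
x=(mb-ml)/np.linalg.norm(mb-ml); O=(mb-63*x+ml+40*x)/2
h=H.mean(0)-O; print("O",O,"stick in rack x,y",h@x,-h[0]*x[1]+h[1]*x[0])
c,im=o["stand"]; g=im.max(2)
k=(g<40); k=k[120:190,300:380].astype(np.uint8)
e=cv2.HoughCircles(cv2.resize(cv2.medianBlur(g[120:190,300:380],3),None,fx=4,fy=4,interpolation=2),cv2.HOUGH_GRADIENT,2,200,param1=80,param2=15,minRadius=74,maxRadius=90)
print(e); 
for q in e[0]: print("pump",onz(c,(300+q[0]/4-.4,120+q[1]/4-.4),172))
q=(343,157);print(onz(c,q,172))
E
```

```text
[544.3 247.7 510.2]
post [[484.  246. ]
 [529.9 281.6]
 [542.6 265.3]
 [496.6 229.1]]
lips [[545.9 164.6]
 [592.6 201.2]]
x axis 127.62586249417552 127.68295324607345 y axis 37.725111158182024 38.13509391230648 lipy 38.06238048925919 102.10354967883261 59.34492769983953
handle [[527.1 228.5]
 [544.2 236.5]
 [552.7 217.3]
 [535.4 208.6]] [539.9 222.7] [np.float64(25.084004627704562), np.float64(-66.25665361549906), np.float64(-153.48692018843659), np.float64(112.7388479676291)] [np.float64(18.919368051366735), np.float64(21.051899185567297), np.float64(19.314470858841595), np.float64(21.54587491022068)]
collar c [539.2 223.3]
O [545.1 214.2] stick in rack x,y 9.924766894965783 -1.0186584315177667
[[[169.  147.   81.4]]]
pump [ 586.9 -280.4  172. ]
[ 588.2 -281.1  172. ]
```

Stick at (540,222.5), handle yaw 25°, rack yaw 128°, pump at (587.5,-281), bowl centre at (469.7,-267.4). Pressing the pump now.

```bash
python3 - <<'E'
from h import *
np.set_printoptions(precision=2,suppress=True)
o=[np.pi,0,np.pi/2]
bot.grip(0.0,40)
bot.move_ptp((587.5,-281,200),o); 
cv2.imwrite("pics/p0.png",imaging.capture("side"))
f0=bot.get_state()["contact_force"]
r=bot.movel((587.5,-281,152),max_speed=25,threshold=22)
s=bot.get_state(); print(r,s["tcp_pos"],s["contact_force"]-f0)
a=imaging.capture("scene")
bot.dwell(.3); s=bot.get_state(); print(s["tcp_pos"],s["contact_force"]-f0)
bot.movel((587.5,-281,200),max_speed=60); b=imaging.capture("scene")
s=bot.get_state(); print(s["t"],s["contact_force"]-f0)
cv2.imwrite("pics/press.png",np.hstack([cv2.resize(i[215:315,130:230],(400,400)) for i in (a,b)]))
E
```

```text
False [ 587.57 -281.03  152.12] [ 0.19 -0.25 -0.08]
[ 587.5  -281.    152.02] [ 0.09 -0.45 -0.97]
9.7917 [ 0.13  0.93 -0.83]
```

View pics/press.png

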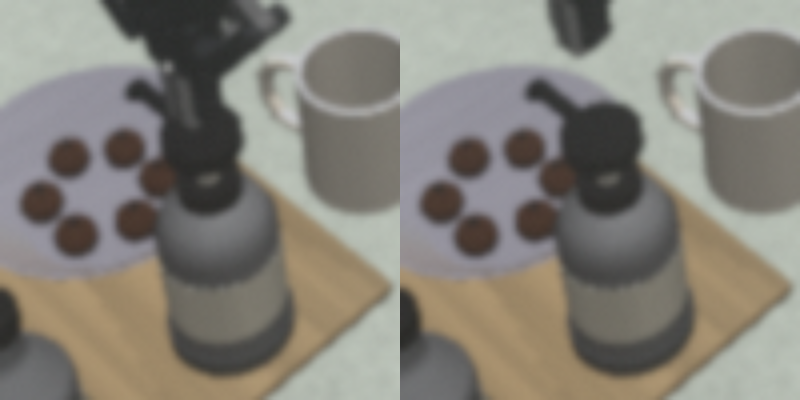

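No contact, and the left crop shows the fingertip on the far side of the head. I'll compare projections to see why.

```bash
python3 - <<'E'
from h import *
np.set_printoptions(precision=1,suppress=True)
s,d,w=cam("scene"),cam("side"),cam("wrist")
print(bot.get_state()["tcp_pos"], s["m"]["rotation"])
for z in(200,172): print(proj(s,[587.5,-281,z]),proj(d,[587.5,-281,z]))
print("seen pump in scene -> z172",onz(s,(130+204/4,215+128/4),172))
print("bowl center proj",proj(s,[469.7,-267.4,54]), "stick",proj(s,[540,222.5,248]),proj(d,[540,222.5,248]))
im=imaging.capture("side"); im2=cv2.imread("pics/p0.png")
cv2.imwrite("pics/s2.png",cv2.resize(im[80:240,260:400],(560,640))[:600])
print(w["p"],w["R"])
E
```

```text
[ 587.2 -280.8  199.4] [ 0.9 -0.   0.6]
[[177.6 234.5]] [[307.8 133.5]]
[[179.3 244.5]] [[307.2 142.9]]
seen pump in scene -> z172 [ 595.1 -283.9  172. ]
bowl center proj [[153.2 254.5]] stick [[290.3 112.7]] [[186.3 197.3]]
[ 586.4 -197.6  369.7] [[ 1.  -0.   0. ]
 [ 0.   0.9  0.3]
 [-0.  -0.3  0.9]]
```

View pics/s2.png

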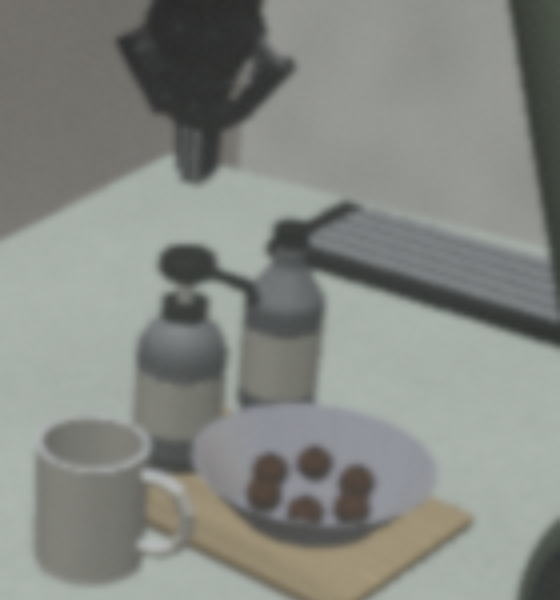

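In the side crop, the fingertip (195,183) sits about 75 px above the head (187,258), and it appears 20 mm higher than the reported TCP. So the tips end short of the TCP, laterally the alignment is fine. I'll press deeper, guarded by force.

```bash
python3 - <<'E'
from h import *
np.set_printoptions(precision=2,suppress=True)
print(bot.get_state()["opening"])
bot.movel((589,-282,156),max_speed=80)
f0=bot.get_state()["contact_force"]
r=bot.movel((589,-282,146),max_speed=15,threshold=3); s=bot.get_state(); print(r,s["tcp_pos"],s["contact_force"]-f0)
if r:
    r=bot.movel((589,-282,s["tcp_pos"][2]-19),max_speed=15,threshold=18)
    s=bot.get_state(); print(r,s["tcp_pos"],s["contact_force"]-f0)
a=imaging.capture("scene")
bot.dwell(.2); s=bot.get_state(); print(s["tcp_pos"],s["contact_force"]-f0,s["t"])
cv2.imwrite("pics/press2.png",np.hstack([cv2.resize(i,(400,400)) for i in (a[215:315,130:230],imaging.capture("side")[100:200,260:360])]))
E
```

```text
-4.697668769387314e-05
False [ 589.06 -282.04  146.02] [-0.49  0.77  1.15]
[ 589.06 -282.05  146.09] [0.14 0.11 0.13] 11.6083
```

View pics/press2.png

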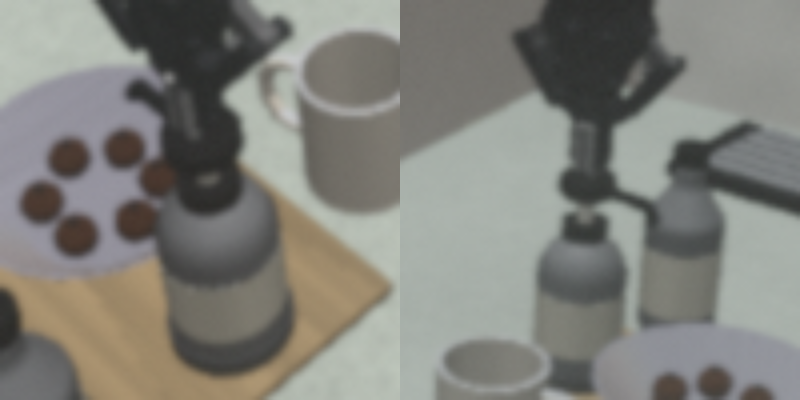

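The tip is right over the head but hasn't touched it yet (scene crop (185,135), side crop (588,168)). Continuing down with force guarding.

```bash
python3 - <<'E'
from h import *
np.set_printoptions(precision=2,suppress=True)
x,y=591,-282.5
bot.movel((x,y,150),max_speed=40); bot.dwell(.15)
f0=bot.get_state()["contact_force"]
z=146
while z>118:
    r=bot.movel((x,y,z),max_speed=25); s=bot.get_state(); F=s["contact_force"]-f0
    print(z,s["tcp_pos"][2],F)
    if np.linalg.norm(F)>16: break
    z-=2
print(s["t"])
E
```

```text
146 145.57854736198837 [ 0.86 -1.12  0.29]
144 144.48270392442788 [ 0.06 -0.37  3.6 ]
142 142.3616663084725 [-0.35 -1.36  5.19]
140 140.4247378700134 [-1.13 -1.14  5.75]
138 138.63328493102222 [0.19 0.44 7.51]
136 136.87910130946446 [-1.31  0.18  8.76]
134 135.10678065875973 [-0.87  0.36  9.01]
132 133.3138397471784 [-2.18  0.73 11.17]
130 131.518319862337 [-2.61  0.87 11.44]
128 130.68228488595355 [-4.23  1.87 16.29]
14.6333
```

The pump bottomed out: contact at 145, a stiff stop at about 131 (14 mm later), with the force past 12 N. The real fingertips are therefore about 27 mm short of the reported TCP. I'll raise the arm, let the head spring back, then grip the stick with that offset.

```bash
python3 - <<'E'
from h import *
np.set_printoptions(precision=2,suppress=True)
bot.movel((591,-282.5,185),max_speed=50); bot.movel((591,-282.5,230),max_speed=150)
b=imaging.capture("side"); cv2.imwrite("pics/up.png",b)
o=[np.pi,0,np.radians(115)]
print(solve_ik((540,222.5,260),o),solve_ik((470,-267,160),o))
bot.grip(.75,60)
bot.move_ptp((540,222.5,270),o)
f0=bot.get_state()["contact_force"]
print(bot.movel((540,222.5,180),max_speed=90,threshold=8))
s=bot.get_state(); print(s["tcp_pos"],s["contact_force"]-f0)
bot.grip(0,80); s=bot.get_state(); print(s["opening"],s["gripper_force"],s["contact_force"]-f0,s["tcp_pos"],s["t"])
im=imaging.capture("scene")[80:210,220:350]; im2=imaging.capture("side")[170:320,140:270]
cv2.imwrite("pics/grip.png",np.hstack([cv2.resize(im,(400,400)),cv2.resize(im2,(400,400))]))
E
```

```text
[0.26 0.36 0.   1.21 0.   1.4 ] [-0.65  0.34 -0.29  0.94  0.    0.48]
False
[540.49 222.6  180.64] [ 0.87  0.27 -0.16]
0.24282014442500374 78.45247507095337 [-0.32  1.05  4.22] [540.36 222.6  180.52] 20.5083
```

View pics/grip.png

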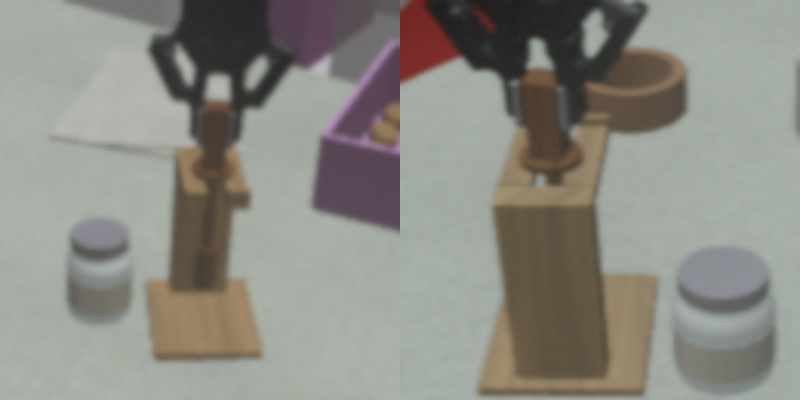

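Both crops show the pads closed squarely on the handle just above the collar. Now I'll draw the stick out, carry it to the bowl and stir.

```bash
python3 - <<'E'
from h import *
np.set_printoptions(precision=1,suppress=True)
a=np.radians(127.9); x=np.array([np.cos(a),np.sin(a)]); p=np.array([540,222.5])
bot.movel((*p,197),max_speed=60); s=bot.get_state(); print(s["contact_force"],s["opening"])
q=p-95*x; bot.movel((*q,197),max_speed=110); print(bot.get_state()["contact_force"])
bot.movel((*q,275),max_speed=180)
C=np.array([467.7,-267.2]); c0=np.array([469.7,-267.4])
bot.movel((*c0,275),max_speed=220); bot.dwell(.2)
f0=bot.get_state()["contact_force"]
print(bot.movel((*c0,160),max_speed=90,threshold=9)); s=bot.get_state(); print(s["tcp_pos"],s["contact_force"]-f0,s["t"])
cv2.imwrite("pics/st0.png",imaging.capture("scene"))
if s["tcp_pos"][2]<165:
    n=12; th=np.radians(20); ts=[];N=0
    F=[];T=[]
    for i in range(n*3):
        r=31*min(1,(i+1)/4); th-=2*np.pi/n
        bot.movel((*(C+r*np.array([np.cos(th),np.sin(th)])),160),max_speed=75)
        s=bot.get_state(); F.append(np.linalg.norm((s["contact_force"]-f0)))
        if s["t"]>47: break
    print(i,s["t"],np.array(F),s["tcp_pos"])
cv2.imwrite("pics/st1.png",imaging.capture("scene")); cv2.imwrite("pics/st1s.png",imaging.capture("side"))
E
```

```text
[-0.8  0.3  0.1] 0.24657018631677619
[-0.2 -0.  -0.8]
False
[ 470.1 -267.7  160.6] [0.9 0.5 0.3] 26.3917
35 39.375 [0.7 0.7 0.6 0.6 1.  1.1 0.3 0.1 0.4 0.8 0.6 0.7 1.3 1.2 0.8 0.7 1.1 0.9
 0.8 1.7 0.4 1.  0.8 1.  1.4 1.2 1.1 0.8 1.3 0.3 0.7 0.6 0.4 1.1 0.5 0.5] [ 496.7 -256.7  159.9]
```

Stirring is done: three turns with low forces, at t=39. Now I'll bring the stick back to the rack and check the beads by colour blobs.

```bash
python3 - <<'E'
from h import *
np.set_printoptions(precision=1,suppress=True)
def beads(im,c,z=31):
    h=cv2.cvtColor(im,cv2.COLOR_BGR2HSV); b,g,r=[im[...,i].astype(int) for i in range(3)]
    m=((r>b+12)&(r<110)).astype(np.uint8); n,l,st,ce=cv2.connectedComponentsWithStats(m)
    return [(*onz(c,ce[i],z)[:2].round(),st[i,4]) for i in range(1,n) if st[i,4]>15 and np.hypot(*(onz(c,ce[i],z)[:2]-[470,-267]))<180]
s=cam("scene"); print("before",beads(cv2.imread("pics/scene0.png"),s)); print("stir end",beads(cv2.imread("pics/st1.png"),s))
a=np.radians(127.9); x=np.array([np.cos(a),np.sin(a)]); p=np.array([540,222.5])-4*x; q=p-91*x
bot.movel((469.7,-267.4,160),max_speed=60); bot.movel((469.7,-267.4,275),max_speed=100)
print("after",beads(imaging.capture("scene"),s))
bot.movel((*q,275),max_speed=220)
bot.movel((*q,197),max_speed=100)
bot.dwell(.15); f0=bot.get_state()["contact_force"]
r=bot.movel((*p,197),max_speed=70,threshold=8); t=bot.get_state(); print("slide",r,t["tcp_pos"],t["contact_force"]-f0,t["t"])
if not r:
    r=bot.movel((*p,177),max_speed=25,threshold=4); t=bot.get_state(); print("seat",r,t["tcp_pos"],t["contact_force"]-f0,t["t"])
E
```

```text
before [(np.float64(459.0), np.float64(-238.0), np.int32(53)), (np.float64(436.0), np.float64(-263.0), np.int32(55)), (np.float64(493.0), np.float64(-243.0), np.int32(50)), (np.float64(450.0), np.float64(-296.0), np.int32(59)), (np.float64(506.0), np.float64(-273.0), np.int32(63)), (np.float64(486.0), np.float64(-301.0), np.int32(65)), (np.float64(565.0), np.float64(-305.0), np.int32(17)), (np.float64(491.0), np.float64(-356.0), np.int32(22)), (np.float64(588.0), np.float64(-295.0), np.int32(34)), (np.float64(619.0), np.float64(-311.0), np.int32(40))]
stir end [(np.float64(433.0), np.float64(-236.0), np.int32(908)), (np.float64(492.0), np.float64(-356.0), np.int32(19)), (np.float64(568.0), np.float64(-303.0), np.int32(22)), (np.float64(584.0), np.float64(-303.0), np.int32(27)), (np.float64(620.0), np.float64(-310.0), np.int32(39))]
after [(np.float64(468.0), np.float64(-295.0), np.int32(349)), (np.float64(498.0), np.float64(-259.0), np.int32(61)), (np.float64(493.0), np.float64(-356.0), np.int32(20)), (np.float64(589.0), np.float64(-298.0), np.int32(40)), (np.float64(620.0), np.float64(-306.0), np.int32(47))]
slide False [542.7 219.  197. ] [ 0.7  0.2 -0.9] 46.1167
seat True [542.3 219.3 180.5] [-0.1 -1.4  5.1] 46.7583
```

The collar met the seat at 180.5, the same height as at the grasp, and the bead blobs account for all six in the bowl. Releasing and checking.

```bash
python3 - <<'E'
from h import *
np.set_printoptions(precision=1,suppress=True)
bot.grip(.75,30); p=bot.get_state()["tcp_pos"]; bot.movel((p[0],p[1],290),max_speed=90)
bot.movel((545,165,340),rot=[np.pi,0,np.pi/2],max_speed=120); bot.dwell(.3)
c=cam("wrist"); im=imaging.capture("wrist"); d=imaging.capture("side"); s=imaging.capture("scene")
def stick(im):
    b,g,r=[im[...,i].astype(int) for i in range(3)]; h=cv2.cvtColor(im,cv2.COLOR_BGR2HSV)
    m=((r>b+20)&(r<100)).astype(np.uint8); m[200:]=0; m=cv2.morphologyEx(m,cv2.MORPH_OPEN,np.ones((9,9),np.uint8))
    n,l,st,ce=cv2.connectedComponentsWithStats(m); return [(ce[i],st[i,4]) for i in range(1,n) if st[i,4]>200]
import pickle
o=pickle.load(open("w.pkl","rb"))["rack"]
for cc,i in((o[0],o[1]),(c,im)): print([(u,onz(cc,u,200)[:2],k) for u,k in stick(i)])
for n,i in(("scene",s),("side",d)):
    b0=cv2.imread(f"pics/{n}0.png"); df=cv2.absdiff(b0,i).max(2)>30
    k,l,st,ce=cv2.connectedComponentsWithStats(cv2.morphologyEx(df.astype(np.uint8),cv2.MORPH_OPEN,np.ones((3,3),np.uint8)))
    print(n,[(ce[j].round().tolist(),int(st[j,4])) for j in range(1,k)])
print(bot.get_state()["t"])
E
```

```text
[(array([253., 108.]), array([539.1, 223.6]), np.int32(1315))]
[(array([256.5, 112.4]), array([541.8, 220.6]), np.int32(1260))]
scene [([134.0, 2.0], 25), ([164.0, 11.0], 215), ([264.0, 32.0], 4693), ([134.0, 20.0], 166), ([161.0, 46.0], 459), ([134.0, 38.0], 75), ([118.0, 46.0], 22), ([139.0, 59.0], 61), ([81.0, 75.0], 252), ([92.0, 70.0], 63), ([157.0, 76.0], 323), ([247.0, 109.0], 2963), ([164.0, 254.0], 147), ([139.0, 267.0], 200), ([150.0, 254.0], 24), ([163.0, 263.0], 19), ([144.0, 265.0], 15), ([149.0, 269.0], 9), ([158.0, 276.0], 80), ([166.0, 272.0], 23)]
side [([198.0, 59.0], 5465), ([259.0, 29.0], 2749), ([477.0, 174.0], 16883), ([258.0, 111.0], 3458), ([331.0, 193.0], 33), ([510.0, 192.0], 12), ([346.0, 195.0], 36), ([354.0, 203.0], 47), ([324.0, 205.0], 31), ([336.0, 207.0], 55), ([344.0, 208.0], 19), ([510.0, 248.0], 19), ([500.0, 254.0], 115)]
49.8333
```

The stick hangs upright in the slot, about 4 mm toward the front from where it started. Outside the bowl, only the robot shows any change in the images, so I'm handing in.

```bash
python3 -c "
from h import *
print(bot.sign_off())"
```

```text
the job is handed in; nothing more can be done
None
```

I handed the job in at about 50 s: one full pump press with release, three clockwise stirring turns with all six beads still in the bowl, and the stick hung back in its slot, with the other items unmoved in the before/after images.

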